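# Feed the kit box down the trip-rail lane

## Task

Load the feed lane: push the wooden tool box along the deck, in between the two red rails, until its leading end is home and square against the black pad at the far end. The rails are trip rails: neither the box nor the robot may touch them at any time. Only push the box, never lift or tip it, leave the two thread spools and the cork where they stand, and finish clear of everything.

Things in the scene. Friction and masses are not known exactly. Their poses are not given: they have to be found in the camera images.
- lane: Aluminium deck 480 x 196 x 12 mm fixed on the bench (place and direction vary). Origin: underside, on the centre line; x along travel (roughly to the robot's left), y to the left of travel (roughly toward the robot), z up. Deck x = -250 to 230 mm, top z = 12; blue centre line before the rails. At the far end a black pad (face at x = 205) on a grey block, 44 mm above the deck.
- rail_left: Red trip rail on the left of travel, fixed on the deck: 190 mm long (lane x = 10 to 200 mm), 8 thick, 28 high (top at lane z = 40), inner face at lane y = +69; foot on its outer side. Origin: middle of its underside. Clear width between the rails 138 mm. Do not touch.
- rail_right: Red trip rail on the right of travel, mirror image of the left one: inner face at lane y = -69 mm. Must not be touched.
- kit_box: Closed wooden tool box with brass clasp, about 0.42 kg, loose on the deck before the rails, off the centre line and askew; lid fixed. Origin: centre of the underside; y is its long axis, pointing along travel; z up; clasp on -x. Body x = -54 to 56, y = -85 to 85 mm, 55 high; lid 112 x 174 mm from 56 to 65 height, overhangs the ends by 2. Clasp sticks out 6 mm, above rail height.
- box_nose (a point): Middle of the lid's leading end edge, on the box at (0, 87, 60) mm; this end goes against the pad.
- box_tail (a point): Middle of the lid's trailing end edge, on the box at (0, -87, 60) mm: the end to push.
- stop_face (a point): On the pad's face at deck height, on the centre line: lane (205, 0, 12) mm.
- mouth (a point): Centre of the lane entry between the rail ends at deck height: lane (10, 0, 12) mm.
- spool_yellow: Yellow thread spool, 42 mm across, 56 mm tall, standing loose on the bench beside the lane; origin at the centre of its underside. Leave alone.
- spool_red: Dark red thread spool with black flanges, 42 mm across, 56 mm tall, standing loose on the bench beside the lane; origin at the centre of its underside. Leave alone.
- cork: Cork stub, 40 mm across, 36 mm tall, standing loose on the bench beside the lane; origin at the centre of its underside. Leave alone.
Not all that is in view belongs to the job. Of the things like the kit_box, leave any that is turquoise; of the rest the smaller one is meant.

How it is judged:
On the way:
1. the box has entered between the rails by the mouth, lying on the deck (x of box_nose in the frame of lane between 0.03 and 0.19 m and y of box_nose in the frame of lane between -0.02 and 0.02 m and z of kit_box in the frame of lane below 0.018 m), for 0.1 s.
At the end, for the whole second after the job is handed in: The box lies flat and at rest on the deck between the rails, the middle of its leading end within 6 mm of the pad's face, and its long axis within 4 degrees (0.07 rad) of the lane (x of box_nose in the frame of lane above 0.199 m and y of box_nose in the frame of lane between -0.02 and 0.02 m and angle between the y axis of kit_box and the x axis of lane, either way round below 0.07 rad and z of kit_box in the frame of lane below 0.018 m and angle between kit_box's own z axis and vertical below 0.05 rad and linear speed of kit_box below 0.01 m/s); the robot touches nothing.
It fails at once if something touches the left trip rail (contact force between anything else and rail_left above 0.2 N).
It fails at once if something touches the right trip rail (contact force between anything else and rail_right above 0.2 N).
It fails at once if the box is lifted off the deck or tipped (z of kit_box in the frame of lane above 0.02 m or angle between kit_box's own z axis and vertical above 0.12 rad).
It fails at once if a spool or the cork is moved by more than 15 mm (distance of any of spool_yellow, spool_red, cork from where it was at the start of the episode above 0.015 m).
It also fails if it takes over 54 s, if anything falls off the work surface, if the arm or the gripper's body presses on something with over 40 N, if the wrist force passes 120 N, or if a joint passes its speed limit or range.

## Robot

A 6-joint arm with a two-finger parallel gripper is mounted at the origin on a cart in front of the work surface, level with it; the furniture and walls round the work are solid. World frame = base frame: x ahead of the robot, y to its left, z up, the work surface at z = 0. Lengths are in m, angles in rad, forces in N, time in s.
With the tool pointing down it reaches from about 0.425 to 0.95 m from the base axis. Payload 14.7 kg.
Tool frame: the origin (TCP) lies at the very end of the fingers, on their centre line; the grasp point (between the pads) lies 19 mm behind it; z points along the fingers, y is the line along which they close (so a half turn about z gives the same grasp; the last joint's range is limited). The gripper opens to 85 mm and grips with 20 to 120 N. Pads are 22 mm wide; open, the fingers measure 114 mm over their backs; the gripper's body (76 mm by 85 mm) begins 54 mm behind the grasp point. The pads swing forward as they close: fully open they stand 13 mm farther back than shut.
Start: joints at [-1.204, 0.48, 1.596, -0, 1.065, -0.047], TCP at [0.261, -0.595, 0.231] pointing down, gripper open.
Joint ranges: [-2.75, 2.75], [-0.82, 2.05], [0.23, 2.67], [-1.56, 4.7], [0.09, 2.69], [-2.92, 2.92]. Speed limits (rad/s): [1.89, 1.89, 2.39, 3.01, 3.01, 3.01].

## Interface

Orientations are given as a unit quaternion [w, x, y, z].
In Python, from station import manip gives the robot as it stands.
- The arm moves only by the tool servo_tool, never from a script. Its argument "rows" is one flat list of numbers, 6 for each row, row after row: the shift along the tool's x, y, z in units of 40 mm (1.0 is 40 mm), then the turn, a rotation vector about the tool's x, y, z in units of 6 degrees (1.0 is 6 degrees). A call has 1 to 8 rows; each row shifts and turns the commanded pose from where the row before left it, along the tool's axes as they then stand; what a row does not reach is not made up. A row lasts 1/10 s, in which the tool goes at most 50 mm and 8.59 degrees, less where a joint would pass 70% of its speed; a pose out of reach is approached as far as the arm can. A call is refused whole if a number of a shift passes 1 or a number of a turn 1, either way. A call with a gripper value outside its range is refused whole. "gripper" is the opening, from -1 (shut) to 1 (fully open), set as the call begins (left out, the last holds). The fingers move at their own pace and stop on an object; "squeeze" is the grip in N (left out, the last holds). Time passes only in rows, so rows that do not move let the fingers close. It gives the time, the measured TCP pose, the force, the opening and the grip force at its end, in the units of the state.
- manip.get_obs(): the state, without advancing time (a new reading comes with each control period).
- manip.camera(name): name is "scene" or "top" or "wrist"; returns a dict with "frame" (400x640x3 uint8, blue, green, red), "fx", "fy", "cx", "cy" (pixels), "pose" (4x4, takes a point from camera to world coordinates); the wrist camera has in their place "hand_eye" (4x4, takes a point from camera to tool coordinates, whose origin is the TCP and whose axes are the flange's). Camera axes: x right, y down, z forward; pixel columns grow to the right and rows downward; lengths in m; the calibration is good to about 2 mm. A picture is of the moment at which its call begins: read the wrist's pose just before it. There is no depth.
- manip.finish_job(): hands the job in; it is judged then, once.
Trained networks look in the newest picture that a camera, given by its name, has taken for a name from the list of things; names that differ only in an ending like _2 or _b are one class to them, and where a whole thing is asked for, a point or a joint stands for the part that bears it (a point fixed in the world has none). Each returns a list of dicts, best first, with "confidence" (0 to 1); they miss things now and then, are a little off and sometimes report something else, mostly with a low value. They report only what shows in the picture. A call takes as long as a camera call. They do not tell look-alikes from the thing itself.
- manip.search_frame(camera, name): "at" ([x, y, z] in m, in world coordinates, good to about 4 mm: the middle of the surface that is visible of it).
- manip.cut_out(camera, name): "region" (400x640 bool, what is visible of it).
- manip.pinpoint(camera, name): "at" ([x, y, z] in m, in world coordinates, good to about 4 mm: a listed point, or the origin of a listed thing).
The state is a dict: "time_s": time; "joints": joint angles; "qd": joint speeds; "joint_efforts": joint torques, N m; "position": TCP position; "tcp_rot": TCP orientation; "wrist_force": force on the tool from outside, world axes, zero at the start; "ft_torque": the same for the moment, N m; "grip_width": finger opening in m; "finger_force": force on a finger pad.
Only numpy, scipy, OpenCV 4.12 (cv2) and the standard library are available. Lean on these libraries where they do the work, as an engineer would, in place of code of your own. Each camera call takes 0.05 s, during which the arm holds its last target. There are 200 camera calls.

## Working session

There is one attempt and no reset: what is moved stays moved. The work goes in short steps, Python scripts to look and compute and a tool call to move; the robot and the scene stay as the last step left them, time stands still between calls to the robot, and variables do not carry over. Pictures are saved under pics/ and viewed, at most 10 in all, crops included, and the job is handed in when it is done.

Besides the shell and the picture viewer there is one more tool, called after "Call:" as name(argument=value, ...) on one line, values as JSON. servo_tool: Moves the arm, as the interface text tells. Its arguments: {"type":"object","properties":{"rows":{"type":"array"},"gripper":{"type":"number"},"squeeze":{"type":"number"}},"required":["rows"]}

```bash
mkdir -p pics
cat > h.py <<'E'
from station import manip
import numpy as np, cv2
E
python3 - <<'E'
from h import *
o=manip.get_obs();print(o['time_s'],o['position'],o['tcp_rot'],o['wrist_force'],o['grip_width'])
ims=[]
for c in('scene','top'):
    r=manip.camera(c);cv2.imwrite(f'pics/{c}0.png',r['frame']);np.savez(f'{c}.npz',f=r['frame'],pose=r['pose'],k=[r['fx'],r['fy'],r['cx'],r['cy']])
    P=np.array(r['pose']);
    for n in['kit_box','box_nose','box_tail','stop_face','mouth','lane','rail_left','rail_right','spool_yellow','spool_red','cork']:
        for d in manip.pinpoint(c,n)[:3]:
            a=np.array(d['at']);q=np.linalg.inv(P)@np.r_[a,1]
            print(c,n,a.round(4),round(d['confidence'],2),'px',(int(r['fx']*q[0]/q[2]+r['cx']),int(r['fy']*q[1]/q[2]+r['cy'])))
E
```

```text
0.0 [ 0.26121747 -0.59476381  0.23067218] [-5.90397576e-04  9.78674265e-01  2.05417438e-01 -1.07274807e-04] [ 0.38587327 -0.24199654 -1.39462614] 0.08542713658381311
scene kit_box [ 0.4855 -0.4268 -0.0005] 0.84 px (455, 205)
scene kit_box [0.7132 0.3857 0.0012] 0.64 px (170, 239)
scene kit_box [0.5398 0.037  0.0013] 0.29 px (312, 238)
scene box_nose [ 0.3707 -0.3782  0.0811] 0.74 px (475, 207)
scene box_nose [0.7501 0.3039 0.0578] 0.71 px (193, 207)
scene box_nose [ 0.5193 -0.0227  0.0707] 0.57 px (336, 216)
scene box_tail [0.6791 0.4749 0.0563] 0.93 px (133, 240)
scene stop_face [0.5433 0.2418 0.0148] 0.94 px (241, 257)
scene mouth [0.536  0.0486 0.0128] 0.9 px (309, 237)
scene lane [0.539  0.0364 0.0017] 0.97 px (313, 238)
scene rail_left [0.4679 0.1426 0.0134] 0.56 px (288, 263)
scene rail_left [0.6811 0.0474 0.0007] 0.37 px (288, 212)
scene rail_right [0.6156 0.144  0.0115] 0.69 px (266, 231)
scene spool_yellow [0.6802 0.0452 0.0038] 0.55 px (288, 211)
scene spool_red [0.6787 0.2239 0.0034] 0.75 px (231, 228)
scene cork [ 0.4964  0.3409 -0.0064] 0.84 px (209, 287)
scene cork [0.5
[... 487 characters left out ...]
4)
top box_tail [ 0.5903 -0.4755  0.0823] 0.74 px (451, 196)
top stop_face [0.5442 0.2427 0.0062] 0.55 px (239, 206)
top mouth [0.5356 0.046  0.0144] 0.88 px (295, 210)
top lane [5.383e-01 3.530e-02 1.000e-04] 0.91 px (299, 209)
top lane [0.6108 0.1423 0.0105] 0.44 px (268, 187)
top rail_left [ 0.5233 -0.0189  0.0686] 0.72 px (314, 213)
top rail_left [0.465  0.1446 0.0142] 0.59 px (266, 230)
top rail_right [0.6084 0.1418 0.0119] 0.56 px (268, 188)
top spool_yellow [ 0.5245 -0.0183  0.0744] 0.69 px (314, 213)
top spool_yellow [ 6.796e-01  4.970e-02 -6.000e-04] 0.57 px (295, 169)
top spool_red [6.825e-01 2.218e-01 5.000e-04] 0.72 px (246, 167)
top cork [0.4958 0.3393 0.001 ] 0.41 px (211, 220)
```

Run:
```python
from h import *
a=np.load('top.npz')['f'][110:310,140:500];b=np.load('scene.npz')['f'][130:330,80:520]
a=cv2.resize(a,(720,400));b=cv2.resize(b,(720,327))
cv2.imwrite('pics/a.png',a);cv2.imwrite('pics/b.png',b)
```

```text
(no output)
```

View pics/a.png

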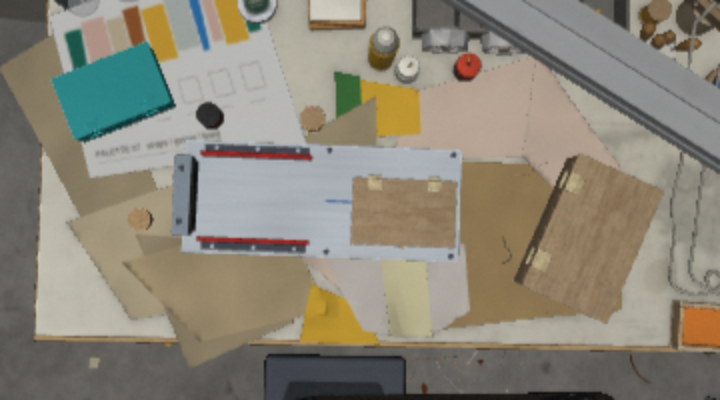

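View pics/b.png

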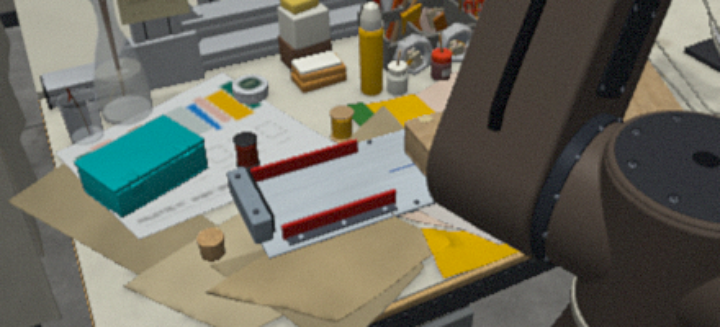

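Scene read (2x top crop): three box-like things. There is a turquoise one at (112,90), which I leave, a large wooden one at (590,238) beside the lane, and a smaller wooden one on the deck at (405,212). The last is smaller and not turquoise, so it is the kit_box, as this crop confirms. The rails run at x 200–310 and the pad is at (190,195). I'll move above the tail and measure with the wrist camera.

```bash
cat >> h.py <<'E'
from scipy.spatial.transform import Rotation as Ro
def cur():
    o=manip.get_obs();q=o['tcp_rot'];R=Ro.from_quat([q[1],q[2],q[3],q[0]])
    return np.array(o['position']),R,o
def plan(tgt,head,n):
    """n rows to TCP tgt with tool x at heading (deg) and tool z down"""
    p,R,o=cur();h=np.radians(head)
    T=Ro.from_matrix(np.array([[np.cos(h),np.sin(h),0],[np.sin(h),-np.cos(h),0],[0,0,-1]]))
    rv=(R.inv()*T).as_rotvec();st=(np.array(tgt)-p)/n
    for i in range(n):
        Ri=R*Ro.from_rotvec(rv*i/n)
        print((Ri.inv().apply(st)/.04).round(2).tolist()+(np.degrees(rv)/n/6).round(2).tolist())
E
python3 - <<'E'
from h import *
plan([.50,-.23,.27],88,12)
E
```

```text
[0.76, -0.5, -0.08, 0.0, 0.0, -0.89]
[0.8, -0.42, -0.08, 0.0, 0.0, -0.89]
[0.84, -0.35, -0.08, 0.0, 0.0, -0.89]
[0.87, -0.27, -0.08, 0.0, 0.0, -0.89]
[0.89, -0.18, -0.08, 0.0, 0.0, -0.89]
[0.9, -0.1, -0.08, 0.0, 0.0, -0.89]
[0.91, -0.02, -0.08, 0.0, 0.0, -0.89]
[0.91, 0.07, -0.08, 0.0, 0.0, -0.89]
[0.9, 0.15, -0.08, 0.0, 0.0, -0.89]
[0.88, 0.24, -0.08, 0.0, 0.0, -0.89]
[0.85, 0.32, -0.08, 0.0, 0.0, -0.89]
[0.82, 0.4, -0.08, 0.0, 0.0, -0.89]
```

Call:
servo_tool(rows=[0.76, -0.5, -0.08, 0, 0, -0.89, 0.8, -0.42, -0.08, 0, 0, -0.89, 0.84, -0.35, -0.08, 0, 0, -0.89, 0.87, -0.27, -0.08, 0, 0, -0.89, 0.89, -0.18, -0.08, 0, 0, -0.89, 0.9, -0.1, -0.08, 0, 0, -0.89])

```text
time_s: 1.8
position: [0.3812, -0.4115, 0.2508]
tcp_rot: [0.0, 0.883, 0.469, 0.0]
wrist_force: [0.7, -0.6, -0.9]
grip_width: 0.0854
finger_force: 0.0
```

Call:
servo_tool(rows=[0.91, -0.02, -0.08, 0, 0, -0.89, 0.91, 0.07, -0.08, 0, 0, -0.89, 0.9, 0.15, -0.08, 0, 0, -0.89, 0.88, 0.24, -0.08, 0, 0, -0.89, 0.85, 0.32, -0.08, 0, 0, -0.89, 0.82, 0.4, -0.08, 0, 0, -0.89, 0, 0, 0, 0, 0, 0])

```text
time_s: 2.5
position: [0.5028, -0.2269, 0.2702]
tcp_rot: [0.0, 0.718, 0.696, 0.001]
wrist_force: [0.8, -0.9, -0.9]
grip_width: 0.0853
finger_force: 0.0
```

Run:
```python
from h import *
p,R,o=cur();print(o['time_s'],p,R.as_matrix()[:2,0],o['wrist_force'])
r=manip.camera('wrist');cv2.imwrite('pics/w1.png',r['frame'])
H=np.array(r['hand_eye']);T=np.eye(4);T[:3,:3]=R.as_matrix();T[:3,3]=p;P=T@H
np.savez('w1.npz',f=r['frame'],pose=P,k=[r['fx'],r['fy'],r['cx'],r['cy']])
print(H.round(3))
for n in['kit_box','box_nose','box_tail','stop_face','mouth','lane']:
    for d in manip.pinpoint('wrist',n)[:3]: print(n,np.round(d['at'],4),d['confidence'])
```

```text
2.5 [ 0.50277158 -0.22690489  0.2702291 ] [0.03209876 0.99948463] [ 0.76986776 -0.90599958 -0.85448517]
[[ 0.    -0.965 -0.262  0.067]
 [ 1.    -0.     0.001 -0.   ]
 [-0.001 -0.262  0.965 -0.142]
 [ 0.     0.     0.     1.   ]]
kit_box [ 0.4832 -0.4225 -0.0009] 0.71
kit_box [ 0.518  -0.1116  0.0123] 0.6
box_nose [ 0.3731 -0.3777  0.085 ] 0.6
box_tail [ 0.5166 -0.1959  0.0705] 0.92
lane [ 0.5217 -0.1108  0.0136] 0.46
```

View pics/w1.png

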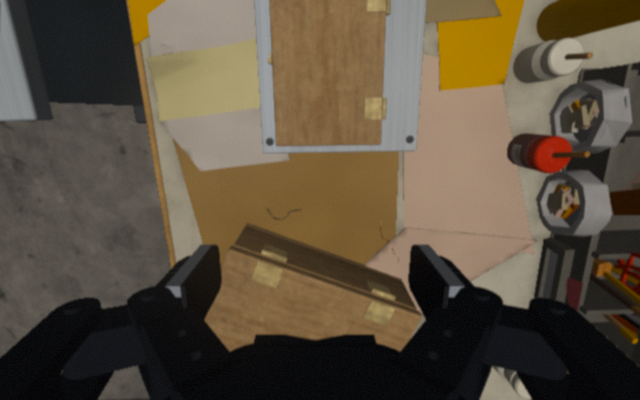

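The wrist view shows the kit box tail at (328,148) and the deck's end corners at (268,150) and (413,150), but it doesn't show the mouth. I'll move forward 160 mm and look again.

Call:
servo_tool(rows=[1, 0, -0.3, 0, 0, 0, 1, 0, -0.3, 0, 0, 0, 1, 0, -0.3, 0, 0, 0, 1, 0, -0.3, 0, 0, 0, 0, 0, 0, 0, 0, 0, 0, 0, 0, 0, 0, 0])

```text
time_s: 3.45
position: [0.5069, -0.07, 0.318]
tcp_rot: [0.0, 0.72, 0.694, 0.0]
wrist_force: [-0.3, -0.1, -0.3]
grip_width: 0.0854
finger_force: 0.0
```

```bash
cat >> h.py <<'E'
def wrist(name):
    p,R,o=cur();r=manip.camera('wrist');cv2.imwrite(f'pics/{name}.png',r['frame'])
    T=np.eye(4);T[:3,:3]=R.as_matrix();T[:3,3]=p;P=T@np.array(r['hand_eye'])
    np.savez(name+'.npz',f=r['frame'],pose=P,k=[r['fx'],r['fy'],r['cx'],r['cy']])
def load(name): z=np.load(name+'.npz');return z['f'],z['pose'],z['k']
def ray(px,name,z):
    f,P,k=load(name);d=P[:3,:3]@[(px[0]-k[2])/k[0],(px[1]-k[3])/k[1],1];return P[:3,3]+d*(z-P[2,3])/d[2]
def proj(pt,name):
    f,P,k=load(name);q=np.linalg.inv(P)@np.r_[pt,1];return [k[0]*q[0]/q[2]+k[2],k[1]*q[1]/q[2]+k[3]]
E
python3 - <<'E'
from h import *
wrist('w2');print(cur()[0])
for n in['kit_box','box_nose','box_tail','stop_face','mouth','lane']:
    for d in manip.pinpoint('wrist',n)[:2]: print(n,np.round(d['at'],4),round(d['confidence'],2),np.round(proj(d['at'],'w2')))
E
```

```text
[ 0.50675929 -0.07065216  0.31759345]
kit_box [ 0.5173 -0.1079  0.0146] 0.85 [322. 186.]
box_nose [ 0.521  -0.0206  0.0724] 0.75 [324. 126.]
box_tail [ 0.5209 -0.022   0.0726] 0.66 [324. 128.]
box_tail [ 0.5176 -0.1975  0.0695] 0.64 [325. 259.]
mouth [0.5361 0.048  0.0132] 0.65 [333.  71.]
lane [ 5.361e-01  3.880e-02 -3.000e-04] 0.77 [332.  79.]
```

View pics/w2.png

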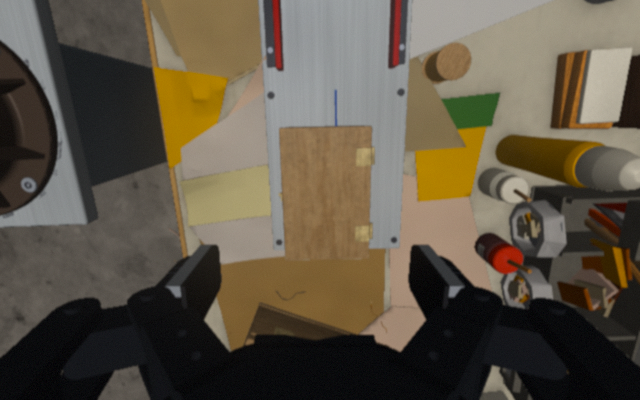

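Wrist view: the lid corners are at about (280,127), (371,126), (369,260) and (284,259). The rail inner faces are at x≈283 and x≈390 near row 67, with the blue line at (335,105). I'll fit the edges in rectified planes.

```bash
cat >> h.py <<'E'
def ortho(name,z,x0,x1,y0,y1,s=.0005):
    """gray float orthophoto of plane z; col ~ world x, row ~ world y"""
    f,P,k=load(name);X,Y=np.meshgrid(np.arange(x0,x1,s),np.arange(y0,y1,s))
    W=np.stack([X,Y,np.full_like(X,z),np.ones_like(X)],-1)@np.linalg.inv(P).T
    return cv2.remap(f,(k[0]*W[...,0]/W[...,2]+k[2]).astype(np.float32),(k[1]*W[...,1]/W[...,2]+k[3]).astype(np.float32),cv2.INTER_LINEAR).astype(np.float32)
def edge(name,z,x,y,axis,w=.014,s=.0005):
    """edge near-constant in world `axis` ('x': x≈c over y range). Robust line c=a*t+b"""
    if axis=='x': im=ortho(name,z,x-w,x+w,*y);t=np.arange(*y,s);c0=x-w
    else: im=ortho(name,z,*x,y-w,y+w).transpose(1,0,2);t=np.arange(*x,s);c0=y-w
    im=cv2.GaussianBlur(im,(0,0),3);g=np.abs(np.gradient(im,axis=1)).sum(2)
    g=g[:,4:-4];c=c0+(4+g.argmax(1))*s;t=t[:len(c)]
    for _ in range(4):
        a,b=np.polyfit(t,c,1);r=np.abs(c-a*t-b);m=r<max(1.5*np.median(r),.001);t,c=t[m],c[m]
    return a,b,len(t)
def X(e1,e2): # x=a1*y+b1 ; y=a2*x+b2
    y=(e2[0]*e1[1]+e2[1])/(1-e1[0]*e2[0]);return np.array([e1[0]*y+e1[1],y])
E
python3 - <<'E'
from h import *
zl=.077
c=[ray(p,'w2',zl)[:2] for p in[(280,127),(371,126),(369,260),(284,259)]];print('lid rough',np.round(c,4))
xl=(c[0][0]+c[3][0])/2;xr=(c[1][0]+c[2][0])/2
eL=edge('w2',zl,xl,(-.185,-.03),'x');eR=edge('w2',zl,xr,(-.09,-.065),'x');
eN=edge('w2',zl,(xl+.01,xr-.01),(c[0][1]+c[1][1])/2,'y');eT=edge('w2',zl,(xl+.01,xr-.01),(c[2][1]+c[3][1])/2,'y')
print('lid',eL,eR,eN,eT)
print('corners NL NR TR TL',[X(a,b).round(4) for a,b in((eL,eN),(eR,eN),(eR,eT),(eL,eT))])
zd=.012
a=ray((266,100),'w2',zd);b=ray((407,100),'w2',zd);a2=ray((274,240),'w2',zd);print(a,b,a2)
dL=edge('w2',zd,a[0],(-.14,.08),'x');dR=edge('w2',zd,b[0],(-.02,.08),'x');print('deck',dL,dR)
dl=edge('w2',zd,ray((336,105),'w2',zd)[0],(-.0,.03),'x',.006);print('blue',dl)
for n,px in(('rl',(282,30)),('rr',(391,30))):
    q=ray(px,'w2',.04);print(n,q,edge('w2',.04,q[0],(.06,.12),'x',.006))
print('rail ends',ray((279,68),'w2',.04),ray((394,67),'w2',.04))
E
```

```text
lid rough [[ 0.4682 -0.0191]
 [ 0.5766 -0.022 ]
 [ 0.5756 -0.1972]
 [ 0.4621 -0.1913]]
lid (np.float64(0.018510092864758017), np.float64(0.46619674094919594), 234) (np.float64(0.04729133226324882), np.float64(0.5805825896399953), 41) (np.float64(-0.017293230864365513), np.float64(-0.010132470628611938), 179) (np.float64(-0.01734639228231526), np.float64(-0.18561703258264425), 122)
corners NL NR TR TL [array([ 0.4659, -0.0182]), array([ 0.5796, -0.0202]), array([ 0.5713, -0.1955]), array([ 0.4626, -0.1936])]
[0.44456688 0.01472322 0.012     ] [0.6368107  0.00750199 0.012     ] [ 0.44079727 -0.19080686  0.012     ]
deck (np.float64(-0.040274601977141423), np.float64(0.45235237660433875), 194) (np.float64(-0.04796757777879564), np.float64(0.6355838905800957), 95)
blue (np.float64(0.016165413533819183), np.float64(0.5408207670317882), 56)
rl [0.47427764 0.09377174 0.04      ] (np.float64(0.01769567331064504), np.float64(0.47215612255778383), 120)
rr [0.6062303 0.088866  0.04     ] (np.float64(0.014983679422180174), np.float64(0.6024980148658758), 120)
rail ends [0.4677658  0.05108792 0.04      ] [0.61107034 0.04689392 0.04      ]
```

Run:
```python
from h import *
zd=.012
for n,px in(('rl',(282,30)),('rr',(391,30))):
    q=ray(px,'w2',zd);print(n,q[:2],edge('w2',zd,q[0],(.06,.12),'x',.006))
for cam in('top','w2'):
  for c in(.4385,.6345):
    for w in(.012,.02): print(cam,c,w,edge(cam,zd,c,(-.2,.02) if cam=='w2' or c>.5 else (-.2,.22),'x',w))
# lid in top image
for y,r in((-.02,(.475,.565)),(-.194,(.475,.565))): print('lidtop',edge('top',.077,r,y,'y'))
print(edge('top',.077,.464,(-.18,-.03),'x'))
```

```text
rl [0.47195709 0.10019511] (np.float64(0.015025348982566605), np.float64(0.469946063320392), 120)
rr [0.61269846 0.09496262] (np.float64(0.01760886172650676), np.float64(0.6085472298279944), 120)
top 0.4385 0.012 (np.float64(0.036188782074804), np.float64(0.4413003667398523), 364)
top 0.4385 0.02 (np.float64(0.039432617929653586), np.float64(0.44183442048725435), 325)
top 0.6345 0.012 (np.float64(0.02348693694415346), np.float64(0.6337121188822061), 271)
top 0.6345 0.02 (np.float64(0.02453842561290338), np.float64(0.6336991547544529), 235)
w2 0.4385 0.012 (np.float64(0.031545370320185485), np.float64(0.4430928066285375), 245)
w2 0.4385 0.02 (np.float64(0.006037656361347893), np.float64(0.45690550962832704), 252)
w2 0.6345 0.012 (np.float64(0.01567029514087665), np.float64(0.6359155343926529), 368)
w2 0.6345 0.02 (np.float64(0.015511110878960411), np.float64(0.6359858554328222), 327)
lidtop (np.float64(-0.026389688129142354), np.float64(-0.00633454283378467), 152)
lidtop (np.float64(-0.0004961058359115987), np.float64(-0.20078560759628733), 104)
(np.float64(0.015092793616886311), np.float64(0.4626812550990701), 251)
```

Rail spacing measures 138.6 mm, which matches the spec. The lane line is x≈.539+.0163y, and the box is nearly parallel to it but about 18 mm toward the robot. I'll square-push it sideways first with the open fingers straddling the clasp, then push from the tail.

Run:
```python
from h import *
plan([.430,-.107,.15],-1,16)
```

```text
[-0.06, -0.12, 0.26, -0.0, 0.0, 0.92]
[-0.07, -0.11, 0.26, -0.0, 0.0, 0.92]
[-0.08, -0.1, 0.26, -0.0, 0.0, 0.92]
[-0.09, -0.09, 0.26, -0.0, 0.0, 0.92]
[-0.1, -0.09, 0.26, -0.0, 0.0, 0.92]
[-0.11, -0.08, 0.26, -0.0, 0.0, 0.92]
[-0.12, -0.06, 0.26, -0.0, 0.0, 0.92]
[-0.12, -0.05, 0.26, -0.0, 0.0, 0.92]
[-0.13, -0.04, 0.26, -0.0, 0.0, 0.92]
[-0.13, -0.03, 0.26, -0.0, 0.0, 0.92]
[-0.13, -0.02, 0.26, -0.0, 0.0, 0.92]
[-0.13, -0.0, 0.26, -0.0, 0.0, 0.92]
[-0.13, 0.01, 0.26, -0.0, 0.0, 0.92]
[-0.13, 0.02, 0.26, -0.0, 0.0, 0.92]
[-0.13, 0.03, 0.26, -0.0, 0.0, 0.92]
[-0.12, 0.05, 0.26, -0.0, 0.0, 0.92]
```

Call:
servo_tool(rows=[-0.06, -0.12, 0.26, 0, 0, 0.92, -0.07, -0.11, 0.26, 0, 0, 0.92, -0.08, -0.1, 0.26, 0, 0, 0.92, -0.09, -0.09, 0.26, 0, 0, 0.92, -0.1, -0.09, 0.26, 0, 0, 0.92, -0.11, -0.08, 0.26, 0, 0, 0.92, -0.12, -0.06, 0.26, 0, 0, 0.92, -0.12, -0.05, 0.26, 0, 0, 0.92])

```text
time_s: 4.6
position: [0.4685, -0.0886, 0.234]
tcp_rot: [-0.0, 0.929, 0.369, -0.0]
wrist_force: [-0.4, -0.5, -0.4]
grip_width: 0.0856
finger_force: 0.0
```

Call:
servo_tool(rows=[-0.13, -0.04, 0.26, 0, 0, 0.92, -0.13, -0.03, 0.26, 0, 0, 0.92, -0.13, -0.02, 0.26, 0, 0, 0.92, -0.13, 0, 0.26, 0, 0, 0.92, -0.13, 0.01, 0.26, 0, 0, 0.92, -0.13, 0.02, 0.26, 0, 0, 0.92, -0.13, 0.03, 0.26, 0, 0, 0.92, -0.12, 0.05, 0.26, 0, 0, 0.92])

```text
time_s: 5.4
position: [0.4304, -0.1068, 0.1508]
tcp_rot: [0.0, 1.0, -0.007, -0.0]
wrist_force: [-0.8, -0.8, -0.6]
grip_width: 0.0854
finger_force: 0.0
```

Call:
servo_tool(rows=[0, 0, 0, 0, 0, 0, 0, 0, 0, 0, 0, 0])

```text
time_s: 5.6
position: [0.4308, -0.1066, 0.1514]
tcp_rot: [-0.0, 1.0, -0.004, -0.0]
wrist_force: [0.5, 0.3, 0.0]
grip_width: 0.0854
finger_force: 0.0
```

Run:
```python
from h import *
p,R,o=cur();print(p,R.as_matrix().round(4),o['wrist_force'],o['time_s'])
plan([.431,-.107,.032],-1,4)
```

```text
[ 0.43077756 -0.1066233   0.15140357] [[ 1.0e+00 -7.1e-03 -3.0e-04]
 [-7.1e-03 -1.0e+00  1.0e-04]
 [-3.0e-04 -1.0e-04 -1.0e+00]] [0.45872877 0.27165964 0.03595619] 5.6
[0.0, 0.0, 0.75, -0.0, 0.0, 0.02]
[0.0, 0.0, 0.75, -0.0, 0.0, 0.02]
[0.0, 0.0, 0.75, -0.0, 0.0, 0.02]
[0.0, 0.0, 0.75, -0.0, 0.0, 0.02]
```

Call:
servo_tool(rows=[0, 0, 0.75, 0, 0, 0.02, 0, 0, 0.75, 0, 0, 0.02, 0, 0, 0.75, 0, 0, 0.02, 0, 0, 0.74, 0, 0, 0.02, 0, 0, 0, 0, 0, 0, 0.2, 0, 0, 0, 0, 0, 0.2, 0, 0, 0, 0, 0])

```text
time_s: 6.3
position: [0.4485, -0.107, 0.0332]
tcp_rot: [0.0, 1.0, -0.008, 0.001]
wrist_force: [-0.6, -0.0, 0.5]
grip_width: 0.0856
finger_force: 0.0
```

Call:
servo_tool(rows=[0.06, 0, 0, 0, 0, 0, 0.06, 0, 0, 0, 0, 0])

```text
time_s: 6.5
position: [0.4527, -0.1069, 0.0328]
tcp_rot: [0.0, 1.0, -0.009, 0.001]
wrist_force: [-0.1, -0.4, -0.3]
grip_width: 0.0857
finger_force: 0.0
```

Call:
servo_tool(rows=[0.06, 0, 0, 0, 0, 0, 0.06, 0, 0, 0, 0, 0])

```text
time_s: 6.7
position: [0.4558, -0.1067, 0.032]
tcp_rot: [-0.0, 1.0, -0.009, -0.0]
wrist_force: [-4.3, -0.4, 2.9]
grip_width: 0.0851
finger_force: 1.9
```

Call:
servo_tool(rows=[0.06, 0, 0, 0, 0, 0, 0.06, 0, 0, 0, 0, 0])

```text
time_s: 6.9
position: [0.4609, -0.1068, 0.0317]
tcp_rot: [-0.0, 1.0, -0.009, -0.0]
wrist_force: [-3.1, -0.3, 2.5]
grip_width: 0.0856
finger_force: 1.9
```

Call:
servo_tool(rows=[0.06, 0, 0, 0, 0, 0, 0.06, 0, 0, 0, 0, 0, 0.06, 0, 0, 0, 0, 0, 0.06, 0, 0, 0, 0, 0, 0.05, 0, 0, 0, 0, 0, 0, 0, 0, 0, 0, 0])

```text
time_s: 7.5
position: [0.4734, -0.1072, 0.0317]
tcp_rot: [0.0, 1.0, -0.009, 0.0]
wrist_force: [-0.1, 0.6, -0.2]
grip_width: 0.0855
finger_force: 0.0
```

Call:
servo_tool(rows=[-0.2, 0, 0, 0, 0, 0, -0.5, 0, 0, 0, 0, 0, -0.2, 0, -0.5, 0, 0, 0, 0, 0, -1, 0, 0, 0, 0, 0, -1, 0, 0, 0, 0, 0, -1, 0, 0, 0, 0, 0, -1, 0, 0, 0])

```text
time_s: 8.2
position: [0.436, -0.1064, 0.2134]
tcp_rot: [0.0, 1.0, -0.009, 0.0]
wrist_force: [0.5, 1.0, -0.8]
grip_width: 0.0851
finger_force: 0.0
```

Run:
```python
from h import *
plan([.505,-.09,.31],89,16)
```

```text
[0.11, -0.03, -0.15, 0.0, -0.0, -0.94]
[0.11, -0.02, -0.15, 0.0, -0.0, -0.94]
[0.11, -0.01, -0.15, 0.0, -0.0, -0.94]
[0.11, 0.0, -0.15, 0.0, -0.0, -0.94]
[0.11, 0.02, -0.15, 0.0, -0.0, -0.94]
[0.11, 0.03, -0.15, 0.0, -0.0, -0.94]
[0.1, 0.04, -0.15, 0.0, -0.0, -0.94]
[0.1, 0.05, -0.15, 0.0, -0.0, -0.94]
[0.1, 0.06, -0.15, 0.0, -0.0, -0.94]
[0.09, 0.07, -0.15, 0.0, -0.0, -0.94]
[0.08, 0.07, -0.15, 0.0, -0.0, -0.94]
[0.07, 0.08, -0.15, 0.0, -0.0, -0.94]
[0.07, 0.09, -0.15, 0.0, -0.0, -0.94]
[0.06, 0.09, -0.15, 0.0, -0.0, -0.94]
[0.05, 0.1, -0.15, 0.0, -0.0, -0.94]
[0.04, 0.1, -0.15, 0.0, -0.0, -0.94]
```

Call:
servo_tool(rows=[0.11, -0.03, -0.15, 0, 0, -0.94, 0.11, -0.02, -0.15, 0, 0, -0.94, 0.11, -0.01, -0.15, 0, 0, -0.94, 0.11, 0, -0.15, 0, 0, -0.94, 0.11, 0.02, -0.15, 0, 0, -0.94, 0.11, 0.03, -0.15, 0, 0, -0.94, 0.1, 0.04, -0.15, 0, 0, -0.94, 0.1, 0.05, -0.15, 0, 0, -0.94])

```text
time_s: 9.0
position: [0.471, -0.0982, 0.2597]
tcp_rot: [0.0, 0.926, 0.377, 0.0]
wrist_force: [0.3, 0.2, 1.0]
grip_width: 0.0856
finger_force: 0.0
```

Call:
servo_tool(rows=[0.1, 0.06, -0.15, 0, 0, -0.94, 0.09, 0.07, -0.15, 0, 0, -0.94, 0.08, 0.07, -0.15, 0, 0, -0.94, 0.07, 0.08, -0.15, 0, 0, -0.94, 0.07, 0.09, -0.15, 0, 0, -0.94, 0.06, 0.09, -0.15, 0, 0, -0.94, 0.05, 0.1, -0.15, 0, 0, -0.94, 0.04, 0.1, -0.15, 0, 0, -0.94])

```text
time_s: 9.8
position: [0.5054, -0.0897, 0.3077]
tcp_rot: [0.0, 0.71, 0.704, 0.0]
wrist_force: [-0.3, -0.5, 0.7]
grip_width: 0.0854
finger_force: 0.0
```

Call:
servo_tool(rows=[0, 0, 0, 0, 0, 0, 0, 0, 0, 0, 0, 0, 0, 0, 0, 0, 0, 0])

```text
time_s: 10.1
position: [0.5052, -0.0897, 0.3073]
tcp_rot: [-0.0, 0.713, 0.701, -0.0]
wrist_force: [0.7, -0.0, -0.4]
grip_width: 0.0856
finger_force: 0.0
```

Run:
```python
from h import *
wrist('w3');p,R,o=cur();print(p,R.as_matrix()[:2,0],o['time_s'])
for n in['kit_box','box_nose','box_tail','mouth']:
    for d in manip.pinpoint('wrist',n)[:2]: print(n,np.round(d['at'],4),round(d['confidence'],2),np.round(proj(d['at'],'w3')))
zl=.077
eL=edge('w3',zl,.482,(-.185,-.03),'x');eR=edge('w3',zl,.594,(-.09,-.065),'x')
eN=edge('w3',zl,(.495,.58),-.02,'y');eT=edge('w3',zl,(.495,.58),-.195,'y')
print('lid',eL,eR,eN,eT);print(*[X(a,b).round(4) for a,b in((eL,eN),(eR,eN),(eR,eT),(eL,eT))])
for c in(.4712,.6102): print(edge('w3',.012,c,(.06,.10),'x',.006))
print(edge('w3',.012,.6345,(-.2,.02),'x',.012))
```

```text
[ 0.50518924 -0.08970735  0.30728658] [0.01546529 0.9998804 ] 10.15
kit_box [ 0.5381 -0.1105  0.0132] 0.86 [338. 176.]
box_nose [ 0.5414 -0.0244  0.0745] 0.73 [345. 113.]
box_tail [ 0.5407 -0.198   0.0704] 0.87 [343. 250.]
mouth [0.5385 0.0481 0.0115] 0.74 [338.  54.]
lid (np.float64(0.02032092586288417), np.float64(0.48632205316178245), 274) (np.float64(0.03648498331480035), np.float64(0.5998524657026331), 30) (np.float64(-0.014362393976587765), np.float64(-0.012777921483137044), 170) (np.float64(-0.027404879282012466), np.float64(-0.17882005909493104), 160)
[ 0.4859 -0.0198] [ 0.5991 -0.0214] [ 0.5927 -0.1951] [ 0.4824 -0.192 ]
(np.float64(0.013301716350496736), np.float64(0.47001857874134306), 81)
(np.float64(0.018450767841015268), np.float64(0.6084893706714842), 81)
(np.float64(0.016250702581996856), np.float64(0.6358998717417599), 370)
```

View pics/w3.png

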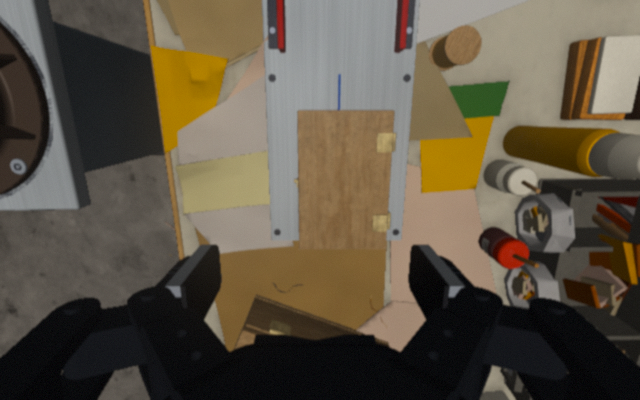

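The box is now at about lane y −2.5 mm and within 0.3° of the lane. In the image the lid spans x 297–393 and the rails' inner faces are at 285 and 398. Next, go behind the tail.

Run:
```python
from h import *
plan([.5385,-.225,.048],89.05,8)
```

```text
[-0.42, 0.11, 0.81, -0.0, -0.0, 0.0]
[-0.42, 0.11, 0.81, -0.0, -0.0, 0.0]
[-0.42, 0.11, 0.81, -0.0, -0.0, 0.0]
[-0.42, 0.11, 0.81, -0.0, -0.0, 0.0]
[-0.42, 0.11, 0.81, -0.0, -0.0, 0.0]
[-0.42, 0.11, 0.81, -0.0, -0.0, 0.0]
[-0.42, 0.11, 0.81, -0.0, -0.0, 0.0]
[-0.42, 0.11, 0.81, -0.0, -0.0, 0.0]
```

Call:
servo_tool(rows=[-0.85, 0.11, 0.6, 0, 0, 0, -0.85, 0.11, 0.6, 0, 0, 0, -0.85, 0.11, 0.6, 0, 0, 0, -0.81, 0.11, 0.6, 0, 0, 0, 0, 0.11, 1, 0, 0, 0, 0, 0.11, 1, 0, 0, 0, 0, 0.11, 1, 0, 0, 0, 0, 0.11, 0.7, 0, 0, 0])

```text
time_s: 11.15
position: [0.5382, -0.2243, 0.0611]
tcp_rot: [-0.001, 0.712, 0.702, -0.0]
wrist_force: [0.3, -0.1, 0.7]
grip_width: 0.0851
finger_force: 0.0
```

Call:
servo_tool(rows=[0, 0, 0.3, 0, 0, 0, 0, 0, 0, 0, 0, 0, 0, 0, 0, 0, 0, 0])

```text
time_s: 11.45
position: [0.5395, -0.2248, 0.0527]
tcp_rot: [0.0, 0.712, 0.702, 0.0]
wrist_force: [-0.1, -0.2, 0.7]
grip_width: 0.0857
finger_force: 0.0
```

Run:
```python
from h import *
p,R,o=cur();print(p,R.as_matrix()[:2,0],o['time_s'],o['wrist_force'])
plan([.5385,-.203,.048],89.05,3)
```

```text
[ 0.53945021 -0.2247742   0.05268505] [0.01357199 0.99990784] 11.45 [-0.08500832 -0.19578866  0.74721408]
[0.18, -0.01, 0.04, 0.0, 0.0, 0.01]
[0.18, -0.01, 0.04, 0.0, 0.0, 0.01]
[0.18, -0.01, 0.04, 0.0, 0.0, 0.01]
```

Call:
servo_tool(rows=[0.15, 0, 0.08, 0, 0, 0, 0.15, 0, 0, 0, 0, 0, 0.1, 0, 0, 0, 0, 0, 0.1, 0, 0, 0, 0, 0, 0.1, 0, 0, 0, 0, 0, 0.1, 0, 0, 0, 0, 0, 0.1, 0, 0, 0, 0, 0, 0.1, 0, 0, 0, 0, 0])

```text
time_s: 12.25
position: [0.5397, -0.1883, 0.0486]
tcp_rot: [0.0, 0.712, 0.702, 0.0]
wrist_force: [0.5, -4.0, 2.5]
grip_width: 0.0853
finger_force: 1.9
```

Call:
servo_tool(rows=[0.12, -0.003, 0, 0, 0, 0, 0.12, -0.003, 0, 0, 0, 0, 0.12, -0.003, 0, 0, 0, 0, 0.12, -0.003, 0, 0, 0, 0, 0.12, -0.003, 0, 0, 0, 0, 0.12, -0.003, 0, 0, 0, 0, 0, 0, 0, 0, 0, 0])

```text
time_s: 12.95
position: [0.5389, -0.1589, 0.0483]
tcp_rot: [-0.0, 0.712, 0.702, -0.0]
wrist_force: [0.1, 0.2, 0.0]
grip_width: 0.0855
finger_force: 0.0
```

```bash
cat > chk.py <<'E'
from h import *
import sys
p,R,o=cur();print(p,R.as_matrix()[:2,0],o['time_s'],o['wrist_force'])
r=manip.camera('top');n=sys.argv[1];np.savez(n+'.npz',f=r['frame'],pose=r['pose'],k=[r['fx'],r['fy'],r['cx'],r['cy']])
for k in['kit_box','box_nose','box_tail','mouth','stop_face']:
    for d in manip.pinpoint('top',k)[:3]: print(k,np.round(d['at'],4),round(d['confidence'],2))
a=r['frame'][170:250,200:400];cv2.imwrite(f'pics/{n}.png',cv2.resize(a,(800,320),interpolation=cv2.INTER_CUBIC))
E
python3 chk.py t1
```

```text
[ 0.53893402 -0.15888263  0.04833378] [0.01309045 0.99991421] 12.95 [0.10623459 0.24237705 0.04918542]
kit_box [ 0.5356 -0.0611  0.0101] 0.88
kit_box [ 0.717   0.3906 -0.0009] 0.85
kit_box [ 4.816e-01 -4.248e-01  1.000e-04] 0.57
box_nose [0.5425 0.0284 0.0717] 0.85
box_nose [0.7527 0.3077 0.0576] 0.84
box_nose [ 0.3708 -0.3731  0.0865] 0.6
box_tail [ 0.5378 -0.1501  0.0725] 0.93
box_tail [ 0.5906 -0.4752  0.0843] 0.75
box_tail [0.68   0.4711 0.0599] 0.63
mouth [0.5368 0.047  0.012 ] 0.61
stop_face [0.5428 0.2448 0.0092] 0.93
```

View pics/t1.png

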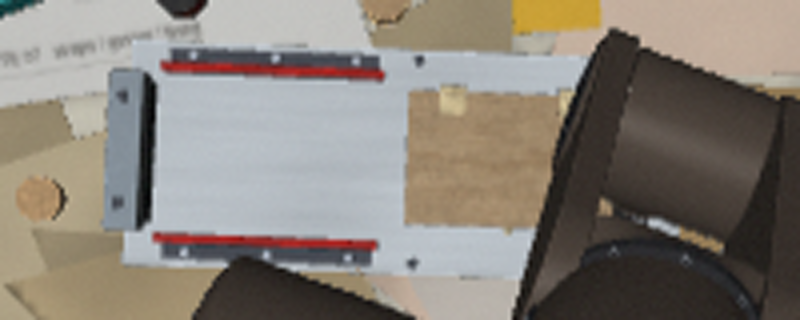

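Rails run at rows 70 and 242 in the crop and the box nose spans rows 90–226 at column 406, so it is centred at the mouth. I'll compare the lane and box slopes in this same camera.

Run:
```python
from h import *
f,P,k=load('t1')
# red rails: centre line of red pixels per column, back-projected at rail top z=.04
b,g,r=[f[...,i].astype(int) for i in range(3)]
m=(r>100)&(g<60)&(b<70);n,l,s,c=cv2.connectedComponentsWithStats(m.astype(np.uint8))
for i in range(1,n):
    if s[i,4]>80 and 200<c[i][0]<330:
        v,u=np.nonzero(l==i);pts=np.array([ray((x,y),'t1',.034)[:2] for x,y in zip(u,v)])
        a=np.polyfit(pts[:,1],pts[:,0],1);print('rail',s[i],a,'x@.05,.14',np.polyval(a,[.05,.14]),'ends',pts[:,1].min(),pts[:,1].max())
for c in(.4835,.5945): print('lid',c,edge('t1',.077,c,(-.09,.02),'x',.012))
print('nose',edge('t1',.077,(.495,.58),.027,'y'))
for c in(.4415,.6345): print('deck',edge('t1',.012,c,(-.1,.045) if c>.5 else (-.06,.05),'x',.01))
print('pad',[edge('t1',.05,(.48,.60),y,'y') for y in(.243,)])
```

```text
rail [241 185  55   5 107] [0.01289915 0.61051497] x@.05,.14 [0.61115993 0.61232085] ends 0.05033292026424291 0.23471115702686027
rail [239 228  55   5 101] [0.015904   0.46287561] x@.05,.14 [0.46367081 0.46510217] ends 0.053852613017369794 0.23724006591806826
lid 0.4835 (np.float64(-0.00892682465366226), np.float64(0.4808314760030449), 133)
lid 0.5945 (np.float64(0.02474111390717615), np.float64(0.5955173463008624), 115)
nose (np.float64(-0.026433870108587856), np.float64(0.041790262140087915), 125)
deck (np.float64(-0.033371499451366485), np.float64(0.439044815371404), 136)
deck (np.float64(0.018132888698793693), np.float64(0.633031475968652), 170)
pad [(np.float64(-0.015885141716509007), np.float64(0.2489099382243639), 218)]
```

Call:
servo_tool(rows=[0.15, -0.001, 0, 0, 0, 0, 0.15, -0.001, 0, 0, 0, 0, 0.15, -0.001, 0, 0, 0, 0, 0.15, -0.001, 0, 0, 0, 0, 0.15, -0.001, 0, 0, 0, 0, 0.15, -0.001, 0, 0, 0, 0, 0.15, -0.001, 0, 0, 0, 0, 0.15, -0.001, 0, 0, 0, 0])

```text
time_s: 14.05
position: [0.5396, -0.1112, 0.0485]
tcp_rot: [-0.0, 0.712, 0.702, -0.0]
wrist_force: [0.4, -1.7, -0.9]
grip_width: 0.0852
finger_force: 1.0
```

Call:
servo_tool(rows=[0.15, -0.001, 0, 0, 0, 0, 0.15, -0.001, 0, 0, 0, 0, 0.15, -0.001, 0, 0, 0, 0, 0.15, -0.001, 0, 0, 0, 0, 0.15, -0.001, 0, 0, 0, 0, 0.15, -0.001, 0, 0, 0, 0, 0, 0, 0, 0, 0, 0])

```text
time_s: 14.75
position: [0.5397, -0.0749, 0.0485]
tcp_rot: [-0.0, 0.712, 0.703, -0.0]
wrist_force: [0.1, 1.0, 0.4]
grip_width: 0.0856
finger_force: 0.0
```

```bash
python3 chk.py t2 | grep -v '0.7[0-9]* \|0.6[0-9]* \|0.3[0-9]* '
python3 - <<'E'
from h import *
for c in(.4845,.5955): print('lid',c,edge('t2',.077,c,(-.01,.1),'x',.01))
E
```

```text
kit_box [0.5361 0.0247 0.0094] 0.82
kit_box [ 0.4833 -0.4236 -0.    ] 0.82
box_nose [0.542  0.11   0.0731] 0.94
box_tail [0.5413 0.2444 0.0093] 0.17
stop_face [0.5424 0.2437 0.0063] 0.6
lid 0.4845 (np.float64(-0.007695584131520053), np.float64(0.48283242351459593), 124)
lid 0.5955 (np.float64(0.1004491568617668), np.float64(0.5932002487683316), 93)
```

View pics/t2.png

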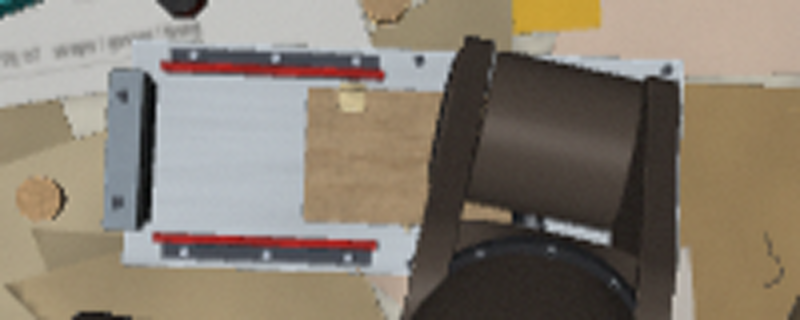

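The box is inside the mouth, with its nose at column 305 and rows 88–222. The gaps to the rails are about even (12 and 15 crop px). Continuing.

Call:
servo_tool(rows=[0.15, -0.001, 0, 0, 0, 0, 0.15, -0.001, 0, 0, 0, 0, 0.15, -0.001, 0, 0, 0, 0, 0.15, -0.001, 0, 0, 0, 0, 0.15, -0.001, 0, 0, 0, 0, 0.15, -0.001, 0, 0, 0, 0, 0.15, -0.001, 0, 0, 0, 0, 0.15, -0.001, 0, 0, 0, 0])

```text
time_s: 15.85
position: [0.5401, -0.0272, 0.0485]
tcp_rot: [-0.0, 0.712, 0.702, 0.0]
wrist_force: [0.5, -2.4, 0.9]
grip_width: 0.0855
finger_force: 1.5
```

Call:
servo_tool(rows=[0.15, -0.001, 0, 0, 0, 0, 0.15, -0.001, 0, 0, 0, 0, 0.15, -0.001, 0, 0, 0, 0, 0.15, -0.001, 0, 0, 0, 0, 0.15, -0.001, 0, 0, 0, 0, 0.15, -0.001, 0, 0, 0, 0, 0.15, -0.001, 0, 0, 0, 0, 0.15, -0.001, 0, 0, 0, 0])

```text
time_s: 16.65
position: [0.5404, 0.0207, 0.0485]
tcp_rot: [-0.0, 0.712, 0.702, -0.0]
wrist_force: [0.2, -4.1, 2.0]
grip_width: 0.0856
finger_force: 1.7
```

Call:
servo_tool(rows=[0.1, 0, 0, 0, 0, 0, 0.1, 0, 0, 0, 0, 0, 0.1, 0, 0, 0, 0, 0, 0.1, 0, 0, 0, 0, 0, 0.1, 0, 0, 0, 0, 0])

```text
time_s: 17.15
position: [0.5407, 0.0405, 0.0485]
tcp_rot: [-0.0, 0.712, 0.702, -0.0]
wrist_force: [0.2, -3.8, 1.1]
grip_width: 0.0854
finger_force: 1.8
```

Call:
servo_tool(rows=[0.06, 0, 0, 0, 0, 0, 0.06, 0, 0, 0, 0, 0, 0.06, 0, 0, 0, 0, 0, 0.06, 0, 0, 0, 0, 0, 0.05, 0, 0, 0, 0, 0])

```text
time_s: 17.65
position: [0.5409, 0.052, 0.0485]
tcp_rot: [0.0, 0.712, 0.702, 0.0]
wrist_force: [0.1, -3.4, 1.9]
grip_width: 0.0853
finger_force: 1.8
```

Call:
servo_tool(rows=[0.05, 0, 0, 0, 0, 0, 0.05, 0, 0, 0, 0, 0])

```text
time_s: 17.85
position: [0.5409, 0.056, 0.0485]
tcp_rot: [-0.0, 0.712, 0.702, -0.0]
wrist_force: [0.0, -3.8, 1.5]
grip_width: 0.0857
finger_force: 1.8
```

Call:
servo_tool(rows=[0.04, 0, 0, 0, 0, 0])

```text
time_s: 17.95
position: [0.541, 0.0576, 0.0485]
tcp_rot: [0.0, 0.712, 0.702, 0.0]
wrist_force: [-1.0, -4.3, 2.4]
grip_width: 0.0856
finger_force: 1.8
```

Call:
servo_tool(rows=[0.04, 0, 0, 0, 0, 0])

```text
time_s: 18.05
position: [0.541, 0.0592, 0.0485]
tcp_rot: [-0.0, 0.712, 0.702, -0.0]
wrist_force: [-0.5, -3.5, 2.1]
grip_width: 0.0855
finger_force: 1.8
```

Call:
servo_tool(rows=[0.04, 0, 0, 0, 0, 0])

```text
time_s: 18.15
position: [0.541, 0.0608, 0.0485]
tcp_rot: [0.0, 0.712, 0.702, 0.0]
wrist_force: [-0.5, -3.6, 1.4]
grip_width: 0.0852
finger_force: 1.8
```

Call:
servo_tool(rows=[0.04, 0, 0, 0, 0, 0])

```text
time_s: 18.25
position: [0.5406, 0.0613, 0.0485]
tcp_rot: [0.0, 0.712, 0.702, -0.001]
wrist_force: [-1.8, -36.1, 5.7]
grip_width: 0.0855
finger_force: 18.4
```

Call:
servo_tool(rows=[0.03, 0, 0, 0, 0, 0])

```text
time_s: 18.35
position: [0.5406, 0.0614, 0.0485]
tcp_rot: [0.0, 0.712, 0.703, -0.001]
wrist_force: [-1.9, -47.8, 7.3]
grip_width: 0.0854
finger_force: 23.9
```

The force jumped to 48 N, so the box is home against the pad. Back straight off and rise.

Call:
servo_tool(rows=[-0.06, 0, 0, 0, 0, 0, -0.2, 0, 0, 0, 0, 0, -0.5, 0, 0, 0, 0, 0, -0.5, 0, 0, 0, 0, 0, 0, 0, -1, 0, 0, 0, 0, 0, -1, 0, 0, 0, 0, 0, -1, 0, 0, 0, -1, 0, -1, 0, 0, 0])

```text
time_s: 19.15
position: [0.54, -0.0203, 0.2058]
tcp_rot: [-0.0, 0.711, 0.703, 0.001]
wrist_force: [2.0, -0.3, -0.3]
grip_width: 0.0852
finger_force: 0.0
```

Call:
servo_tool(rows=[-1, 0, -1, 0, 0, 0, -1, 0, 0, 0, 0, 0, -1, 0, 0, 0, 0, 0, -1, 0, 0, 0, 0, 0, 0, 0, 0, 0, 0, 0, 0, 0, 0, 0, 0, 0])

```text
time_s: 19.75
position: [0.5374, -0.1783, 0.2389]
tcp_rot: [-0.0, 0.713, 0.702, 0.0]
wrist_force: [0.3, 0.8, -0.1]
grip_width: 0.0854
finger_force: 0.0
```

```bash
python3 chk.py t3
python3 - <<'E'
from h import *
print('nose/tail',edge('t3',.077,(.50,.58),.0695,'y',.012))
for c in(.4845,.5965): print('lid',c,edge('t3',.077,c,(.09,.22),'x',.008))
E
```

```text
[ 0.53741832 -0.17829573  0.23894069] [0.01539429 0.99988133] 19.75 [ 0.34678663  0.80849488 -0.08095804]
kit_box [0.538  0.1567 0.0106] 0.81
kit_box [ 0.4879 -0.4224 -0.0012] 0.62
box_nose [0.5451 0.2492 0.071 ] 0.85
box_nose [0.7537 0.3089 0.0595] 0.77
box_nose [ 0.3705 -0.3727  0.0859] 0.66
box_tail [0.6833 0.4729 0.0613] 0.89
box_tail [ 0.5935 -0.4746  0.0855] 0.57
mouth [0.536  0.0466 0.0118] 0.82
nose/tail (np.float64(-0.03137550196730153), np.float64(0.08753656748087854), 146)
lid 0.4845 (np.float64(0.019336647410851143), np.float64(0.479006341540342), 200)
lid 0.5965 (np.float64(0.013832985877445669), np.float64(0.5997425634815062), 247)
```

View pics/t3.png

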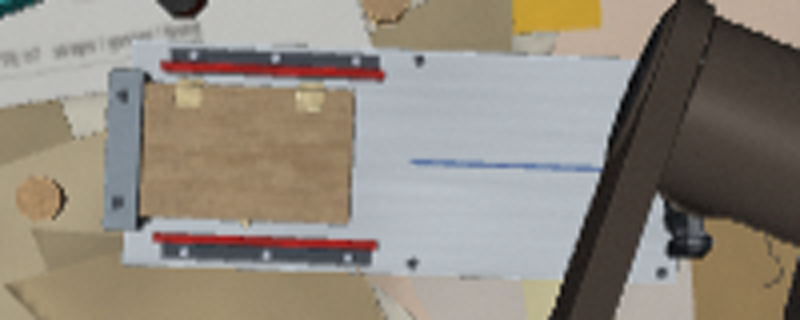

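The crop shows the box between the rails with its nose against the pad at column 143. Its tail is at 354, it lies parallel to the lane (slope ≈.0165), and the robot is clear. Handing in.

```bash
python3 -c "
from h import *
print(manip.finish_job())"
```

```text
the job is handed in; nothing more can be done
None
```

The small wooden kit_box is home and parallel to the lane against the pad between the rails, with the robot clear; I handed the job in at about 20 s, but the hand-in returned no verdict.

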